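# Step the test-load dial on by four clicks

## Robot

A 6-joint arm with a two-finger parallel gripper is mounted at the origin on a cart in front of the work surface, level with it; the furniture and walls round the work are solid. World frame = base frame: x ahead of the robot, y to its left, z up, the work surface at z = 0. Lengths are in m, angles in rad, forces in N, time in s.
With the tool pointing down it reaches from about 0.3 to 0.875 m from the base axis. Payload 6.4 kg.
Tool frame: the origin (TCP) lies at the very end of the fingers, on their centre line; the grasp point (between the pads) lies ctrl.grip_point_offset behind it (ctrl.grip_point_offset is the distance from the TCP to the grasp point, in m); z points along the fingers, x is the direction in which the jaws open and shut, and the axes are right-handed (so a half turn about z gives the same grasp; the last joint's range is limited). The gripper opens to 85 mm and grips with 20 to 120 N. Pads are 22 mm wide; open, the fingers measure 114 mm over their backs; the gripper's body (76 mm by 85 mm) begins 54 mm behind the grasp point. The pads swing forward as they close: fully open they stand 13 mm farther back than shut.
Start: joints at [-1.541, 0.181, 1.607, -0, 1.354, -0.206], TCP at [0.134, -0.559, 0.231] pointing down, gripper open.
Joint ranges: [-2.99, 2.99], [-0.89, 2.07], [0.3, 2.58], [-1.14, 4.28], [0, 2.63], [-3.12, 3.12]. Speed limits (rad/s): [2.57, 2.57, 3.01, 3.14, 3.14, 3.14].

## Interface

Orientations are given as a unit quaternion [w, x, y, z].
In Python, from bench import get_obs, viewer, workorder, ctrl gives the robot as it stands. The module is installed in compiled form; this text tells all that it offers.
- The arm moves only by the tool move_arm, never from a script. Its argument "increments" is a list of rows, each an object of numbers: "tx", "ty", "tz": the shift along the tool's x, y, z in m; "turn": the turn about the tool's z in degrees. A call has 1 to 20 rows; each row is the pose to reach, as a shift and turn from the pose commanded when the call began, along the tool's axes at that moment; what a row does not reach only later rows make up. A row lasts 1/12 s, in which the tool goes at most 41.7 mm and 7.16 degrees, less where a joint would pass 70% of its speed; a pose out of reach is approached as far as the arm can. A call with a gripper value outside its range is refused whole. "gripper" is the opening, from 0 (shut) to 1 (fully open), set as the call begins (left out, the last holds). The fingers move at their own pace and stop on an object; the grip force is fixed at half the most. Time passes only in rows, so rows that repeat a pose let the fingers close. It gives the time, the measured TCP pose, the force and the opening at its end, in the units of the state.
- get_obs(): the state, without advancing time (a new reading comes with each control period).
- viewer.camera(name): name is "scene" or "side" or "wrist"; returns (picture, depth): 420x560x3 uint8, red, green, blue; 420x560 float32, m along the optical axis (not along the pixel's ray), 0 where there is no reading.
- viewer.get_calibration(name): a dict with "intrinsics" (3x3 intrinsics, pixels), "k1" (the pictures are not rectified: a ray, as slopes to the right and down, at radius r is drawn at 1 + k1 r^2 times it, then the intrinsics apply), "origin" and "attitude" of the camera in the world. Camera axes: x right, y up, looking along -z (the intrinsics and any distortion apply to the point x, -y, -z); pixel columns grow to the right and rows downward; lengths in m; the calibration is good to about 2 mm. A picture is of the moment at which its call begins: read the wrist's pose just before it. get_calibration takes no time and is no camera call; for the wrist camera it gives the pose at the moment of the call.
- workorder.hand_in(): hands the job in, once; it reports no verdict.
The state is a dict: "time_s": time; "q": joint angles; "dq": joint speeds; "joint_efforts": joint torques, N m; "eef_pos": TCP position; "eef_rot": TCP orientation; "wrist_force": force on the tool from outside, world axes, zero at the start; "torque": the same for the moment, N m; "opening": opening from 0.0 (shut) to 1.0 (fully open).
Only numpy, scipy, OpenCV 4.12 (cv2) and the standard library are available. Lean on these libraries where they do the work, as an engineer would, in place of code of your own. Each camera call takes 0.05 s, during which the arm holds its last target.

## Task

The hardness tester's load unit, the low grey box with the large black click-stop dial on top, is set four steps too low. With the fingertips pushing against the dial's raised bar, turn the dial clockwise (seen from above) by exactly four clicks from where it stands, without running past the fourth, and leave it resting in that click stop with the hand clear. Pick nothing up, do not shove the box, and leave its small knob and the things standing round it alone.

Things in the scene. Friction and masses are not known exactly. Their poses are not given: they have to be found in the camera images.
- load_unit: low grey box with an aluminium top plate on rubber feet, 160 x 210 mm (its own x, y), top 52 mm above the worktop, 4 to 6.5 kg, standing loose; origin at the centre of its underside, z up, x to its back. On top: the large black click-stop dial on its +y part, a black window and the small trim knob on its -y part
- load_dial (a joint): turn of the large dial, rad, growing clockwise seen from above. 12 click stops 0.5236 apart (0, 0.5236 ... 5.760), end stops just beyond; starts in one of the first four. Leaving a stop takes about 0.2 N m (4 to 6 N near the bar's long end); resistance falls to nothing half way to the next stop, then the dial snaps forward into it by itself
- dial_centre (a point): point on the dial's vertical axis, level with the top of its bar (87 mm above the worktop). The dial is a black disc 100 mm across, top face 64 mm above the worktop, with a raised bar across it
- bar_tip (a point): point at the long end of the dial's raised black bar, on its top edge, 48 mm from the dial axis, 87 mm above the worktop; turns with the dial. The bar is 12 mm wide with upright sides, stands 23 mm above the disc, bears a white line on the long end; its short end reaches 18 mm beyond the axis; a round boss 17 mm across on the axis is as high as the bar
- trim_knob (a joint): the small round trim knob on the load unit, to be left alone; value in rad, starts at 0, turns easily
- trim_top (a point): centre of the top of the small trim knob, 20 mm across, 70 mm above the worktop, 114 mm from the dial axis
- bystander_standard: a copper-coloured steel disc, 45 mm across, 20 mm high, standing loose beside the load unit, to be left alone; origin at the centre of its underside
- bystander_tall: a plain grey steel cylinder, 36 mm across, 34 mm high, standing loose beside the load unit, to be left alone; origin at the centre of its underside
- bystander_block: a flat steel disc (hardness test block), 50 mm across, 12 mm high, standing loose beside the load unit, to be left alone; origin at the centre of its underside
- bystander_loupe: a black eyepiece loupe standing upright, 36 mm across, 47 mm high, standing loose beside the load unit, to be left alone; origin at the centre of its underside
- bystander_anvil: a steel cylinder with a V notch across its top, 53 mm across, 34 mm high, standing loose beside the load unit, to be left alone; origin at the centre of its underside

How it is judged:
At the end, for the whole second after the job is handed in: The dial rests in the fourth click stop clockwise from its start (120 degrees, within about 8 degrees) and is still; the load unit stands flat where it was (distance of bar_tip from where it was at the start of the episode between 0.07959 and 0.08628 m and value of joint load_dial below 3.92699 rad and velocity of joint load_dial between -0.05 and 0.05 rad/s and angle between load_unit's own z axis and vertical below 0.03 rad); the robot touches nothing.
It fails at once if the dial is turned past the fourth click (beyond about 4.6 clicks from its start) (distance of bar_tip from where it was at the start of the episode above 0.08962 m).
It fails at once if the load unit is shoved, turned or lifted by more than 10 mm (distance of any of load_unit, trim_top from where it was at the start of the episode above 0.01 m).
It fails at once if the small trim knob is turned (value of joint trim_knob above 0.15 rad or value of joint trim_knob below -0.15 rad).
It fails at once if one of the things standing round the unit is moved or lifted by more than 15 mm (distance of any of bystander_standard, bystander_tall, bystander_block, bystander_loupe, bystander_anvil from where it was at the start of the episode above 0.015 m).
It also fails if it takes over 42 s, if anything falls off the work surface, if the arm or the gripper's body presses on something with over 40 N, if the wrist force passes 120 N, or if a joint passes its speed limit or range.

## Working session

There is one attempt and no reset: what is moved stays moved. The work goes in short steps, Python scripts to look and compute and a tool call to move; the robot and the scene stay as the last step left them, time stands still between calls to the robot, and variables do not carry over. Pictures are saved under pics/ and viewed, and the job is handed in when it is done.

Besides the shell and the picture viewer there is one more tool, called after "Call:" in YAML: its name, and indented under it one key for each argument. move_arm: Moves the arm, as the interface text tells. Its arguments: {"type":"object","properties":{"increments":{"type":"array"},"gripper":{"type":"number"}},"required":["increments"]}

```bash
mkdir -p pics
python3 - <<'E'
from bench import get_obs, viewer, workorder, ctrl
import cv2
o=get_obs()
for k,v in o.items(): print(k,v)
print(ctrl.grip_point_offset)
for n in ["scene","side","wrist"]:
    p,d=viewer.camera(n); cv2.imwrite(f"pics/{n}0.png",p[:,:,::-1]); c=viewer.get_calibration(n); print(n,c)
E
```

```text
time_s 0.0
q [-1.54132064e+00  1.81555903e-01  1.60800899e+00 -1.31314167e-05
  1.35380104e+00 -2.06283314e-01]
dq [-3.95596751e-04  5.47831858e-04  1.27486267e-06 -7.19891314e-04
  6.42578771e-04  6.97148294e-04]
joint_efforts [-6.00978310e-04 -4.44868863e+01 -3.51343060e+01 -3.45345679e-04
  8.91760807e-03 -4.64274166e-07]
eef_pos [ 0.13431467 -0.55852136  0.23037532]
eef_rot [-6.75739571e-04  7.85360695e-01 -6.19037795e-01 -5.74064701e-04]
wrist_force [-0.73198167 -0.86636504 -0.1059609 ]
torque [ 0.00141559 -0.05100435  0.03664237]
opening 1.0020057604450618
0.0187
scene {'intrinsics': array([[539.58012539,   0.        , 281.27225184],
       [  0.        , 539.58012539, 204.65382396],
       [  0.        ,   0.        ,   1.        ]]), 'k1': -0.1759230696879142, 'origin': array([0.01788592, 0.46509979, 0.60323332]), 'attitude': array([-0.43161287, -0.21080667,  0.39357674,  0.78381645])}
side {'intrinsics': array([[531.43513256,   0.        , 273.36958965],
       [  0.        , 531.43513256, 210.89581645],
       [  0.        ,   0.        ,   1.        ]]), 'k1': 0.003132067818587733, 'origin': array([ 0.57210712, -0.70612656,  0.73866518]), 'attitude': array([ 0.90297923,  0.42965487,  0.0027438 , -0.00420387])}
wrist {'intrinsics': array([[361.84392516,   0.        , 284.81107554],
       [  0.        , 361.84392516, 209.59401155],
       [  0.        ,   0.        ,   1.        ]]), 'k1': -0.05929747093933579, 'origin': array([ 0.20703796, -0.54172082,  0.37346565]), 'attitude': array([ 0.77690634, -0.11578035,  0.09270906, -0.6118958 ])}
```

View pics/scene0.png

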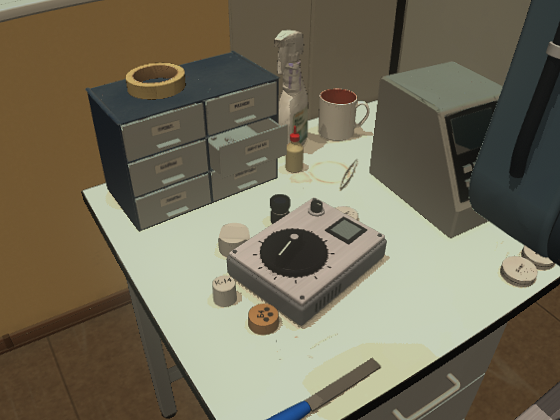

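View pics/side0.png

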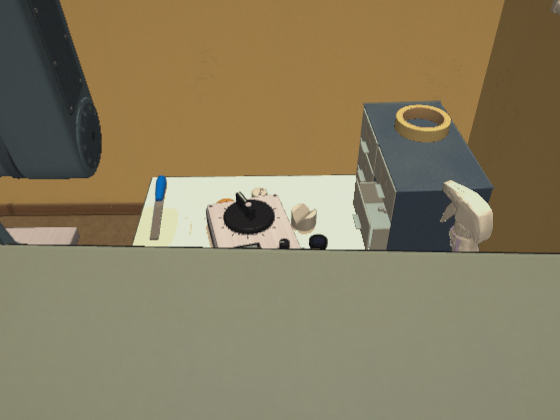

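View pics/wrist0.png

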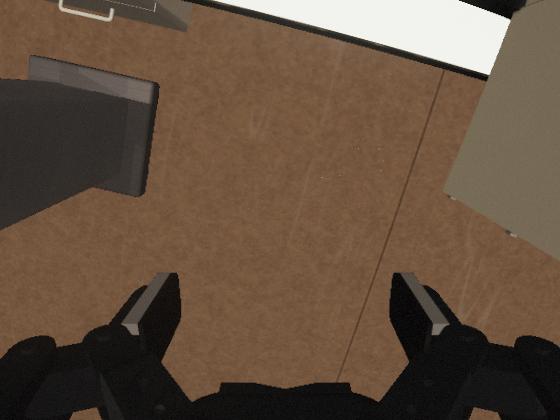

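The scene view shows the dial at about (294,252) on the box, with the bystanders around its near and left sides. The side view shows the dial at (249,216), with the bar pointing up-left. The wrist camera only sees the floor. Next I'll enlarge the dial and measure it.

```bash
cat > h.py <<'E'
import numpy as np, cv2
from scipy.spatial.transform import Rotation as R
from bench import get_obs, viewer, workorder, ctrl
def rot(q): return R.from_quat([q[1],q[2],q[3],q[0]]).as_matrix()
def rays(c,uv):
    uv=np.asarray(uv,float).reshape(-1,2);K=c['intrinsics']
    d=(uv-[K[0,2],K[1,2]])/[K[0,0],K[1,1]]; s=d.copy()
    for _ in range(20): s=d/(1+c['k1']*(s**2).sum(1,keepdims=True))
    return np.c_[s[:,0],-s[:,1],-np.ones(len(s))]@rot(c['attitude']).T
def plane(c,uv,z):
    r=rays(c,uv); return c['origin']+r*((z-c['origin'][2])/r[:,2])[:,None]
def proj(c,P):
    p=(np.asarray(P).reshape(-1,3)-c['origin'])@rot(c['attitude']); s=np.c_[p[:,0]/-p[:,2],-p[:,1]/-p[:,2]]
    s=s*(1+c['k1']*(s**2).sum(1,keepdims=True));K=c['intrinsics']
    return s*[K[0,0],K[1,1]]+[K[0,2],K[1,2]]
def cloud(c,d):
    v,u=np.mgrid[:d.shape[0],:d.shape[1]]
    return (c['origin']+rays(c,np.c_[u.ravel(),v.ravel()])*d.reshape(-1,1)).reshape(*d.shape,3)
E
python3 - <<'E'
from h import *
for n,(x0,y0,x1,y1) in {"scene":(200,180,400,330),"side":(190,170,350,250)}.items():
    p,d=viewer.camera(n);c=viewer.get_calibration(n);P=cloud(c,d);np.savez(f"{n}.npz",p=p,d=d,P=P)
    cv2.imwrite(f"pics/{n}z.png",cv2.resize(p[y0:y1,x0:x1,::-1],None,fx=4,fy=4,interpolation=cv2.INTER_CUBIC))
    z=P[...,2]
    m=(z>0.072)&(z<0.1)&(p.max(2)<90)
    print(n,np.median(z[(z>-.01)&(z<.01)&(d>0)]))
    v,u=np.nonzero(m); k=(u>x0)&(u<x1)&(v>y0)&(v<y1);u,v=u[k],v[k];print(len(u))
    if len(u):print(np.c_[u,v,P[v,u].round(3)][::max(1,len(u)//40)])
E
```

```text
scene -0.0018123892285722976
336
[[2.96e+02 2.30e+02 5.31e-01 1.05e-01 8.50e-02]
 [2.99e+02 2.31e+02 5.26e-01 1.03e-01 8.50e-02]
 [2.98e+02 2.32e+02 5.26e-01 1.05e-01 8.40e-02]
 [2.96e+02 2.33e+02 5.24e-01 1.10e-01 8.60e-02]
 [2.98e+02 2.34e+02 5.21e-01 1.08e-01 8.40e-02]
 [3.01e+02 2.35e+02 5.20e-01 1.03e-01 8.10e-02]
 [2.90e+02 2.37e+02 5.21e-01 1.22e-01 8.50e-02]
 [2.91e+02 2.38e+02 5.18e-01 1.22e-01 8.50e-02]
 [2.91e+02 2.39e+02 5.17e-01 1.23e-01 8.50e-02]
 [2.99e+02 2.39e+02 5.11e-01 1.13e-01 8.50e-02]
 [2.93e+02 2.40e+02 5.12e-01 1.23e-01 8.60e-02]
 [2.87e+02 2.41e+02 5.16e-01 1.31e-01 8.60e-02]
 [2.97e+02 2.41e+02 5.12e-01 1.16e-01 8.20e-02]
 [2.94e+02 2.42e+02 5.09e-01 1.23e-01 8.50e-02]
 [2.90e+02 2.43e+02 5.10e-01 1.30e-01 8.50e-02]
 [2.98e+02 2.43e+02 5.12e-01 1.14e-01 7.60e-02]
 [2.93e+02 2.44e+02 5.08e-01 1.26e-01 8.30e-02]
 [2.84e+02 2.45e+02 5.11e-01 1.40e-01 8.50e-02]
 [2.94e+02 2.45e+02 5.09e-01 1.23e-01 7.90e-02]
 [2.89e+02 2.46e+02 5.05e-01 1.35e-01 8.60e-02]
 [2.82e+02 2.47e+02 5.08e-01 1.45e-01 8.60e-02]
 [2.93e+02 2.47e+02 5.07e-01 1.26e-01 7.80e-02]
 [2.89e+02 
[... 2393 characters left out ...]
5.33e-01 1.04e-01 8.60e-02]
 [2.48e+02 2.10e+02 5.21e-01 1.05e-01 8.20e-02]
 [2.52e+02 2.10e+02 5.29e-01 1.03e-01 8.30e-02]
 [2.46e+02 2.11e+02 5.17e-01 1.10e-01 7.60e-02]
 [2.50e+02 2.11e+02 5.25e-01 9.80e-02 8.60e-02]
 [2.54e+02 2.11e+02 5.33e-01 1.04e-01 8.00e-02]
 [2.49e+02 2.12e+02 5.23e-01 1.03e-01 7.90e-02]
 [2.53e+02 2.12e+02 5.31e-01 1.03e-01 7.80e-02]
 [2.50e+02 2.13e+02 5.25e-01 1.01e-01 7.80e-02]
 [2.54e+02 2.13e+02 5.33e-01 1.01e-01 7.70e-02]
 [2.52e+02 2.14e+02 5.29e-01 1.00e-01 7.60e-02]
 [2.50e+02 2.15e+02 5.25e-01 1.00e-01 7.30e-02]
 [2.86e+02 2.39e+02 5.94e-01 2.90e-02 7.30e-02]
 [2.84e+02 2.41e+02 5.90e-01 2.30e-02 7.40e-02]
 [2.87e+02 2.43e+02 5.95e-01 1.80e-02 7.30e-02]]
```

View pics/scenez.png

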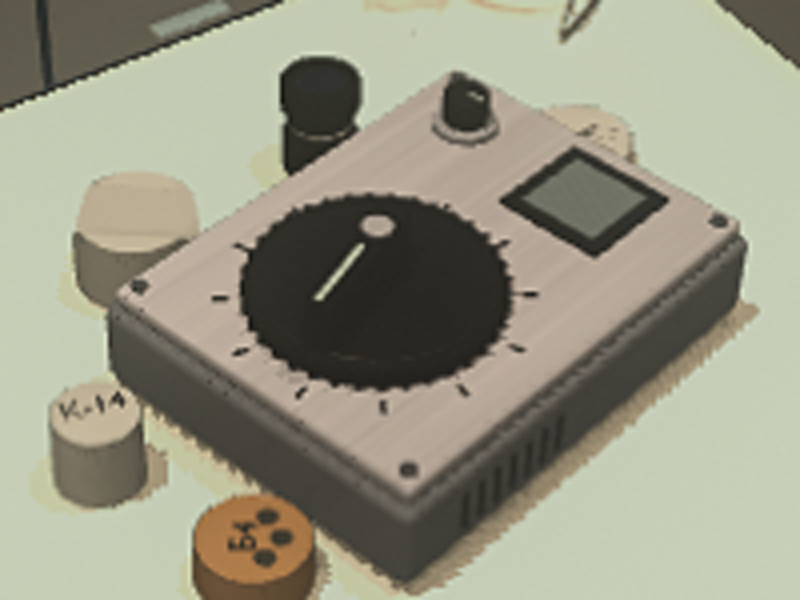

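View pics/sidez.png

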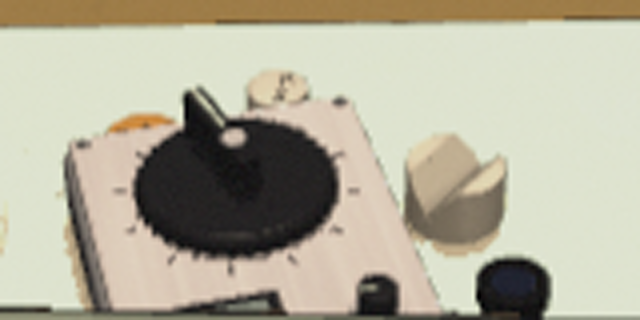

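Run:
```python
from h import *
import cv2
for n,pts in {"scene":[(294.0,236.2),(290.1,241.1),(279.3,254.6)],"side":[(248.3,204),(244,200),(238.7,192.5)]}.items():
    c=viewer.get_calibration(n); W=plane(c,pts,.087); print(n,W.round(4)); d=W[2]-W[0]; print(np.hypot(*d[:2]),np.degrees(np.arctan2(d[1],d[0])))
    f=np.load(n+'.npz');p,P=f['p'],f['P']
    # top plate
    z=P[...,2]; m=(abs(z-.052)<.006)&(abs(P[...,0]-.54)<.2)&(abs(P[...,1]-.08)<.2)
    m=m&(p.max(2)>100)
    k=max(range(1,(r:=cv2.connectedComponentsWithStats(m.astype(np.uint8)))[0]),key=lambda i:r[2][i,4])
    Q=P[r[1]==k][:,:2].astype(np.float32); rc=cv2.minAreaRect(Q);print(rc,cv2.boxPoints(rc).round(3).tolist())
    # things on table
    m=(z>.009)&(abs(P[...,0]-.54)<.22)&(abs(P[...,1]-.1)<.2)&(z<.06)
    N,L,S,C=cv2.connectedComponentsWithStats(m.astype(np.uint8))
    for i in range(1,N):
        if S[i,4]>40:
            q=P[L==i]; print(S[i],q.min(0).round(3),q.max(0).round(3))
```

```text
scene [[0.518  0.1174 0.087 ]
 [0.5118 0.1284 0.087 ]
 [0.4955 0.1575 0.087 ]]
0.04596560719027568 119.37324657778191
((0.527417004108429, 0.08256705850362778), (0.1527600884437561, 0.20406323671340942), 14.020331382751465) [[0.42899999022483826, 0.16300000250339508], [0.4779999852180481, -0.03500000014901161], [0.6259999871253967, 0.0020000000949949026], [0.5770000219345093, 0.20000000298023224]]
[239 182  19   8  42] [0.753 0.042 0.014] [0.76  0.081 0.019]
[133 191  57  38 991] [0.747 0.184 0.009] [0.76  0.285 0.06 ]
[  218   194   169   137 11136] [ 0.426 -0.07   0.009] [0.673 0.226 0.06 ]
[212 276  24  27 543] [0.518 0.212 0.009] [0.554 0.248 0.034]
side [[0.5213 0.1179 0.087 ]
 [0.5123 0.1309 0.087 ]
 [0.5006 0.1559 0.087 ]]
0.043262092702294766 118.59162672783901
((0.5252742767333984, 0.09639166295528412), (0.15407325327396393, 0.17663060128688812), 13.893356323242188) [[0.42899999022483826, 0.164000004529953], [0.47200000286102295, -0.00800000037997961], [0.6209999918937683, 0.028999999165534973], [0.5789999961853027, 0.20100000500679016]]
[159 181   8  33  64] [0.32  0.187 0.009] [0.327 0.297 0.022]
[ 206  187   95   61 2720] [0.428 0.022 0.015] [0.621 0.246 0.06 ]
[291 203  26  26 507] [0.608 0.131 0.009] [0.66  0.187 0.039]
[309 234  19  15 244] [0.639 0.036 0.027] [0.674 0.073 0.051]
```

Run:
```python
from h import *
for n in("scene","side"):
    P=np.load(n+'.npz')['P'].reshape(-1,3); P=P[(abs(P)<1.2).all(1)]
    print(n)
    for x in np.arange(0,1.0,.1):
        print("%.1f"%x,end=' ')
        for y in np.arange(-.7,.5,.1):
            k=(P[:,0]>=x)&(P[:,0]<x+.1)&(P[:,1]>=y)&(P[:,1]<y+.1)
            print("%6.2f"%np.percentile(P[k,2],98) if k.sum()>3 else '   -- ',end='')
        print()
c=viewer.get_calibration('wrist');o=get_obs()
Rt=rot(o['eef_rot']); print("cam in tool",Rt.T@(c['origin']-o['eef_pos']),(Rt.T@rot(c['attitude'])).round(3))
```

```text
scene
0.0    --    --    --    --    --    --    --    --    --    --    --   0.60
0.1    --    --    --    --    --    --   0.00  0.35   --    --    --    -- 
0.2    --    --    --    --   0.01  0.01  0.00  0.48  0.00  0.00   --    -- 
0.3  -0.76 -0.76 -0.76   --   0.01  0.01  0.00  0.00  0.01  0.02  0.00   -- 
0.4  -0.75 -0.76 -0.76   --   0.18  0.16  0.05  0.06  0.07  0.02  0.00   -- 
0.5  -0.75   --   0.36  0.22  0.22  0.22  0.05  0.07  0.09  0.03  0.00   -- 
0.6    --    --   0.34  0.22  0.22  0.22  0.01  0.05  0.03  0.00  0.00   -- 
0.7    --    --   0.31   --   0.00  0.00  0.21  0.21  0.21  0.21  0.00   -- 
0.8    --    --   0.28 -0.00  0.09  0.24  0.26  0.21  0.24  0.24  0.00   -- 
0.9    --    --   0.25  0.26  0.27  0.00  0.22  0.21  0.24  0.21 -0.00 -0.76
side
0.0    --    --    --    --    --    --    --   0.12  0.00   --    --    -- 
0.1    --    --    --    --    --    --   0.36   --   0.00   --    --    -- 
0.2    --    --    --    --    --   0.55  0.54  0.51  0.00  0.00  0.00   -- 
0.3    --    --   0.47   --    --    --    --   0.00  0.01  0.02  0.02   -- 
0.4    --   0.47  0.47   --    --    --    --   0.07  0.08  0.02  0.00   -- 
0.5    --   0.47  0.47   --    --    --    --   0.07  0.09  0.04  0.00   -- 
0.6    --   0.47  0.47   --    --    --    --   0.06  0.04  0.00  0.00   -- 
0.7    --   0.47  0.47   --    --    --   0.22  0.22  0.22  0.22  0.00   -- 
0.8    --    --    --    --    --   0.26  0.26  0.22  0.24  0.24   --    -- 
0.9    --    --    --    --    --    --   0.22  0.22  0.24  0.22   --    -- 
cam in tool [ 0.00032921 -0.07471137 -0.14287694] [[ 1.    -0.001  0.001]
 [-0.    -0.956 -0.294]
 [ 0.001  0.294 -0.956]]
```

Run:
```python
from h import *
P=np.load('side.npz')['P'].reshape(-1,3); q=P[(P[:,2]>.4)&(P[:,2]<.5)&(P[:,1]<-.35)]; print(np.percentile(q,[0,1,50,99,100],axis=0).round(3))
p,d=viewer.camera('wrist'); P=cloud(viewer.get_calibration('wrist'),d).reshape(-1,3); q=P[(P[:,2]>.02)&(P[:,1]<-.3)&(P[:,0]>.25)]; print(np.percentile(q,[0,1,50,99,100],axis=0).round(3))
```

```text
[[ 0.364 -0.556  0.462]
 [ 0.388 -0.554  0.466]
 [ 0.572 -0.496  0.469]
 [ 0.757 -0.414  0.471]
 [ 0.783 -0.403  0.473]]
[[ 0.25  -0.72   0.023]
 [ 0.251 -0.713  0.028]
 [ 0.286 -0.71   0.085]
 [ 0.329 -0.682  0.137]
 [ 0.333 -0.67   0.143]]
```

Run:
```python
from h import *
p,d=viewer.camera('wrist'); P=cloud(viewer.get_calibration('wrist'),d)
for u,v in [(230,2),(300,10),(400,20),(460,40),(490,60),(515,60),(540,20),(460,190),(550,5),(550,200),(100,100),(60,60),(150,5),(30,150)]: print(u,v,d[v,u],P[v,u].round(3))
o,D=viewer.camera('scene'); Q=cloud(viewer.get_calibration('scene'),D)
for u,v in [(490,100),(540,100),(480,190),(500,30),(555,240),(530,150),(440,150),(380,90),(450,225),(480,300)]: print(u,v,D[v,u],Q[v,u].round(3))
o,D=viewer.camera('side'); Q=cloud(viewer.get_calibration('side'),D)
for u,v in [(5,250),(5,300),(5,400),(555,260),(555,400),(30,240),(40,100),(10,235)]: print(u,v,D[v,u],Q[v,u].round(3))
print(get_obs()['time_s'])
```

```text
230 2 0.3305837 [ 0.281 -0.471  0.001]
300 10 0.332609 [ 0.289 -0.536  0.001]
400 20 0.33591634 [ 0.304 -0.631 -0.   ]
460 40 0.340778 [ 0.302 -0.693 -0.   ]
490 60 0.34680668 [ 0.293 -0.729 -0.001]
515 60 0.27622187 [ 0.281 -0.711  0.075]
540 20 0.25459227 [ 0.309 -0.711  0.089]
460 190 0.3071191 [ 0.17  -0.705  0.075]
550 5 0.24672402 [ 0.319 -0.712  0.094]
550 200 0.20654468 [ 0.19  -0.707  0.175]
100 100 0.83822364 [ 0.106 -0.115 -0.503]
60 60 1.0441468 [ 0.167  0.142 -0.755]
150 5 0.7232117 [ 0.327 -0.227 -0.441]
30 150 0.621676 [ 0.022 -0.12  -0.251]
490 100 0.9016912 [ 0.52  -0.289  0.209]
540 100 0.42817685 [0.233 0.068 0.418]
480 190 0.5159554 [0.266 0.072 0.306]
500 30 0.97297853 [ 0.616 -0.415  0.288]
555 240 0.46198106 [0.178 0.066 0.302]
530 150 0.46028098 [0.232 0.063 0.367]
440 150 0.875536 [ 0.51  -0.165  0.151]
380 90 0.9614534 [ 0.672 -0.169  0.192]
450 225 0.90744954 [ 0.453 -0.162  0.032]
480 300 0.8146867 [ 0.321 -0.103 -0.003]
5 250 0.3974723 [ 0.371 -0.415  0.467]
5 300 0.35703504 [ 0.391 -0.466  0.469]
5 400 0.29983097 [ 0.419 -0.54   0.468]
555 260 0.38357377 [ 0.774 -0.432  0.468]
555 400 0.29482323 [ 0.727 -0.544  0.47 ]
30 240 1.0995424 [0.067 0.112 0.003]
40 100 0.6902796 [ 0.27  -0.078  0.418]
10 235 0.98543483 [0.082 0.033 0.087]
0.45
```

Call:
move_arm:
  increments:
    - {"tx":-0.026,"ty":-0.017,"tz":-0.01,"turn":-5}
    - {"tx":-0.053,"ty":-0.035,"tz":-0.02,"turn":-10}
    - {"tx":-0.08,"ty":-0.052,"tz":-0.03,"turn":-15}
    - {"tx":-0.106,"ty":-0.07,"tz":-0.04,"turn":-20}
    - {"tx":-0.133,"ty":-0.087,"tz":-0.05,"turn":-25}
    - {"tx":-0.159,"ty":-0.104,"tz":-0.06,"turn":-30}
    - {"tx":-0.186,"ty":-0.122,"tz":-0.07,"turn":-35}
    - {"tx":-0.212,"ty":-0.139,"tz":-0.07,"turn":-40}
    - {"tx":-0.241,"ty":-0.157,"tz":-0.07,"turn":-46}
    - {"tx":-0.269,"ty":-0.175,"tz":-0.07,"turn":-52}
    - {"tx":-0.298,"ty":-0.194,"tz":-0.07,"turn":-58}
    - {"tx":-0.326,"ty":-0.212,"tz":-0.07,"turn":-64}
    - {"tx":-0.355,"ty":-0.23,"tz":-0.07,"turn":-70}
    - {"tx":-0.384,"ty":-0.248,"tz":-0.07,"turn":-76}
    - {"tx":-0.412,"ty":-0.266,"tz":-0.07,"turn":-82}
    - {"tx":-0.441,"ty":-0.285,"tz":-0.07,"turn":-88}
    - {"tx":-0.469,"ty":-0.303,"tz":-0.07,"turn":-94}
    - {"tx":-0.498,"ty":-0.321,"tz":-0.07,"turn":-100}
    - {"tx":-0.498,"ty":-0.321,"tz":-0.07,"turn":-100}
    - {"tx":-0.498,"ty":-0.321,"tz":-0.07,"turn":-100}
  gripper: 0

```text
time_s: 2.12
eef_pos: [0.3301, 0.002, 0.3014]
eef_rot: [0.0, 0.978, 0.207, 0.0]
wrist_force: [-0.6, -0.1, 0.8]
opening: 0.001
```

Call:
move_arm:
  increments:
    - {"tx":0.028,"ty":0.002,"tz":0,"turn":-1}
    - {"tx":0.055,"ty":0.004,"tz":0.005,"turn":-2}
    - {"tx":0.083,"ty":0.007,"tz":0.01,"turn":-3}
    - {"tx":0.11,"ty":0.009,"tz":0.02,"turn":-4}
    - {"tx":0.138,"ty":0.011,"tz":0.03,"turn":-5}
    - {"tx":0.166,"ty":0.013,"tz":0.04,"turn":-5}
    - {"tx":0.194,"ty":0.016,"tz":0.05,"turn":-5}
    - {"tx":0.222,"ty":0.018,"tz":0.05,"turn":-5}
    - {"tx":0.222,"ty":0.018,"tz":0.05,"turn":-5}
    - {"tx":0.222,"ty":0.018,"tz":0.05,"turn":-5}
    - {"tx":0.222,"ty":0.018,"tz":0.05,"turn":-5}

```text
time_s: 3.03
eef_pos: [0.5404, 0.0705, 0.2511]
eef_rot: [0.0, 0.97, 0.245, -0.001]
wrist_force: [-0.4, -0.1, 0.3]
opening: -0.001
```

Run:
```python
from h import *
o=get_obs();print(o['eef_pos'],o['eef_rot'])
c=viewer.get_calibration('wrist'); p,d=viewer.camera('wrist'); np.savez('w1.npz',p=p,d=d,**c); cv2.imwrite('pics/w1.png',p[:,:,::-1])
```

```text
[0.54042152 0.07045339 0.25108204] [ 1.07048186e-05  9.69527077e-01  2.44983547e-01 -5.54811615e-04]
```

View pics/w1.png

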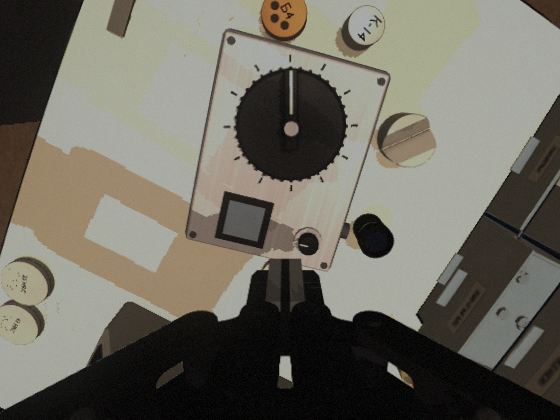

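The wrist view shows the dial face-on. The boss is at (291,128), the white line runs straight up to (291,70), and the closed fingers are at (285,280), clear of the dial.

Run:
```python
from h import *
f=np.load('w1.npz');p=f['p'];c={k:f[k] for k in('intrinsics','k1','origin','attitude')}
g=p.max(2).astype(np.uint8)
roi=np.zeros_like(g);cv2.circle(roi,(291,125),50,1,-1)
m=((g>95)&(roi>0)).astype(np.uint8)
N,L,S,C=cv2.connectedComponentsWithStats(m)
for i in range(1,N):
    if S[i,4]>15:
        v,u=np.nonzero(L==i); print(S[i],C[i],plane(c,C[i],.087).round(4))
        if S[i,3]>20:
            W=plane(c,np.c_[u,v],.087)[:,:2]; vx,vy,x0,y0=cv2.fitLine(W.astype(np.float32),cv2.DIST_L2,0,.01,.01).ravel(); print('line',np.degrees(np.arctan2(vy,vx)),x0,y0, plane(c,[(u[v.argmin()],v.min())],.087))
dm=((g<75)).astype(np.uint8)
N,L,S,C=cv2.connectedComponentsWithStats(dm); i=L[150,270]; print(S[i])
cn=max(cv2.findContours((L==i).astype(np.uint8),cv2.RETR_EXTERNAL,cv2.CHAIN_APPROX_NONE)[0],key=len)[:,0]
W=plane(c,cn,.064)[:,:2]; A=np.c_[2*W,np.ones(len(W))]; s=np.linalg.lstsq(A,(W**2).sum(1),rcond=None)[0]; print('disc',s[:2],np.sqrt(s[2]+s[0]**2+s[1]**2))
```

```text
[289  75   4  39 125] [290.84   93.224] [[0.5065 0.1426 0.087 ]]
line -60.420185 0.50656 0.14259356 [[0.49988362 0.15509194 0.087     ]]
[284 122  14  14 161] [290.79503106 128.38509317] [[0.52   0.1179 0.087 ]]
[ 234   67  114  115 9515]
disc [0.51991637 0.11807698] 0.04924720718068826
```

Call:
move_arm:
  increments:
    - {"tx":-0.01,"ty":-0.03,"tz":0.02,"turn":-1}
    - {"tx":-0.021,"ty":-0.06,"tz":0.04,"turn":-1}
    - {"tx":-0.031,"ty":-0.091,"tz":0.06,"turn":-1}
    - {"tx":-0.031,"ty":-0.091,"tz":0.08,"turn":-1}
    - {"tx":-0.031,"ty":-0.091,"tz":0.1,"turn":-1}
    - {"tx":-0.031,"ty":-0.091,"tz":0.12,"turn":-1}
    - {"tx":-0.031,"ty":-0.091,"tz":0.14,"turn":-1}
    - {"tx":-0.031,"ty":-0.091,"tz":0.15,"turn":-1}
    - {"tx":-0.031,"ty":-0.091,"tz":0.15,"turn":-1}
    - {"tx":-0.031,"ty":-0.091,"tz":0.15,"turn":-1}

```text
time_s: 3.92
eef_pos: [0.4701, 0.1369, 0.1019]
eef_rot: [0.0, 0.967, 0.254, 0.0]
wrist_force: [0.2, -0.7, 0.3]
opening: -0.0
```

Run:
```python
from h import *
o=get_obs();print(o['eef_pos'],o['wrist_force'])
for n in('wrist','scene'):
    p,d=viewer.camera(n); 
    if n=='scene': p=cv2.resize(p[180:330,200:400],None,fx=4,fy=4)
    cv2.imwrite(f'pics/{n}2.png',p[:,:,::-1])
```

```text
[0.47006718 0.13686122 0.10186   ] [ 0.18757596 -0.6746219   0.30152311]
```

View pics/wrist2.png

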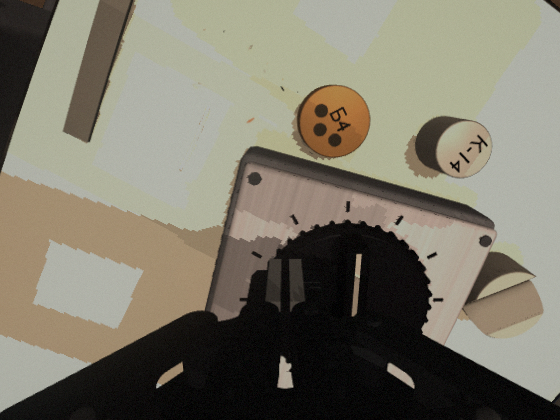

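View pics/scene2.png

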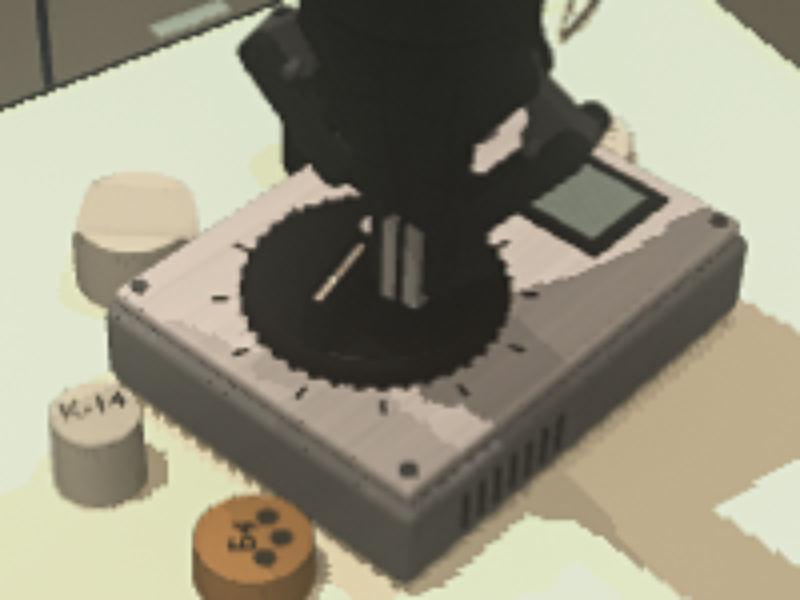

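The finger tips hang beside the bar, about 34 mm from its centre line, on the counter-clockwise side. I'll go down to bar height and close in gently.

Call:
move_arm:
  increments:
    - {"tz":0.01}
    - {"tz":0.02}
    - {"tz":0.03}
    - {"tz":0.03}
    - {"tz":0.03}
    - {"tx":0.003,"tz":0.03}
    - {"tx":0.006,"tz":0.03}
    - {"tx":0.009,"tz":0.03}
    - {"tx":0.011,"tz":0.03}
    - {"tx":0.011,"tz":0.03}
    - {"tx":0.011,"tz":0.03}

```text
validation failed for argument at $.in...
```

Run:
```python
from h import *
o=get_obs();print(o['eef_pos'],o['wrist_force'])
for n in('wrist','scene'):
    p,d=viewer.camera(n); 
    if n=='scene': p=cv2.resize(p[210:280,250:345],None,fx=8,fy=8)
    cv2.imwrite(f'pics/{n}3.png',p[:,:,::-1])
```

```text
[0.47125035 0.13710229 0.10284215] [ 0.68343062 -0.60506022 -0.27862231]
```

View pics/wrist3.png

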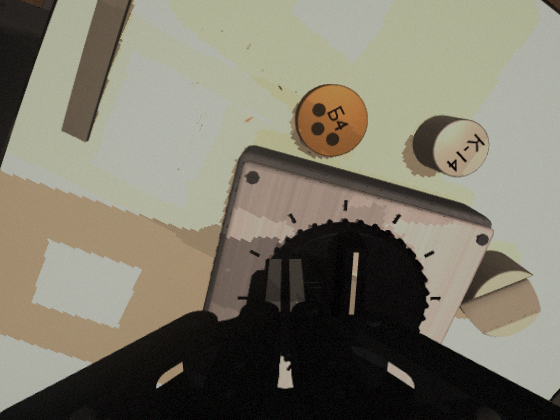

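View pics/scene3.png

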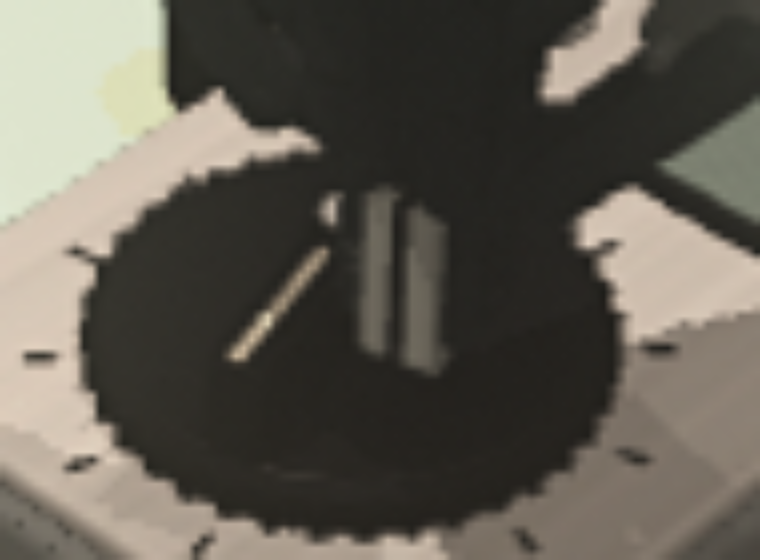

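The move was refused, apparently because each row needs all four numbers. Nothing has moved, so I'll resend it.

Call:
move_arm:
  increments:
    - {"tx":0,"ty":0,"tz":0.01,"turn":0}
    - {"tx":0,"ty":0,"tz":0.02,"turn":0}
    - {"tx":0,"ty":0,"tz":0.03,"turn":0}
    - {"tx":0,"ty":0,"tz":0.03,"turn":0}
    - {"tx":0,"ty":0,"tz":0.03,"turn":0}
    - {"tx":0.003,"ty":0,"tz":0.03,"turn":0}
    - {"tx":0.006,"ty":0,"tz":0.03,"turn":0}
    - {"tx":0.009,"ty":0,"tz":0.03,"turn":0}
    - {"tx":0.011,"ty":0,"tz":0.03,"turn":0}
    - {"tx":0.011,"ty":0,"tz":0.03,"turn":0}
    - {"tx":0.011,"ty":0,"tz":0.03,"turn":0}

```text
time_s: 5.03
eef_pos: [0.48, 0.1429, 0.0715]
eef_rot: [0.0, 0.967, 0.255, 0.0]
wrist_force: [-0.3, 0.2, 1.0]
opening: 0.003
```

Run:
```python
from h import *
o=get_obs();print(o['eef_pos'],o['wrist_force'])
for n in('wrist','scene'):
    p,d=viewer.camera(n); 
    if n=='scene': p=cv2.resize(p[210:280,250:345],None,fx=8,fy=8)
    cv2.imwrite(f'pics/{n}4.png',p[:,:,::-1])
```

```text
[0.48001035 0.14286803 0.07145229] [-0.28538521  0.15648615  1.00697513]
```

View pics/wrist4.png

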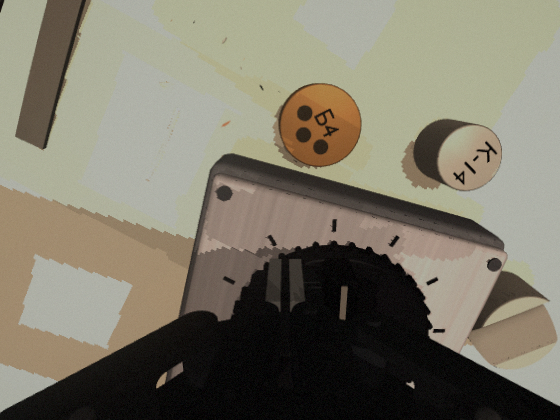

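View pics/scene4.png

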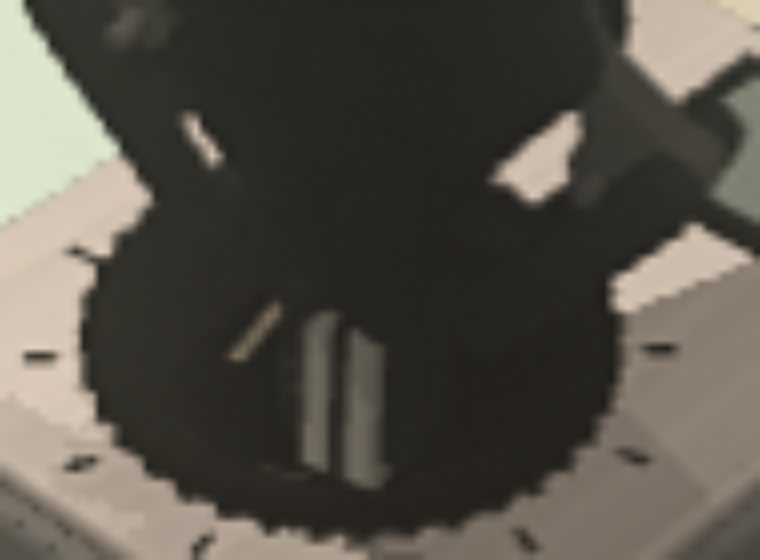

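Call:
move_arm:
  increments:
    - {"tx":0.001,"ty":0,"tz":0,"turn":0}
    - {"tx":0.002,"ty":0,"tz":0,"turn":0}
    - {"tx":0.003,"ty":0,"tz":0,"turn":0}
    - {"tx":0.003,"ty":0,"tz":0,"turn":0}

```text
time_s: 5.47
eef_pos: [0.4826, 0.1443, 0.0714]
eef_rot: [0.0, 0.967, 0.255, 0.0]
wrist_force: [-0.2, -0.1, 0.2]
opening: -0.001
```

Call:
move_arm:
  increments:
    - {"tx":0.001,"ty":0,"tz":0,"turn":0}
    - {"tx":0.002,"ty":0,"tz":0,"turn":0}
    - {"tx":0.002,"ty":0,"tz":0,"turn":0}

```text
time_s: 5.72
eef_pos: [0.4835, 0.145, 0.0711]
eef_rot: [0.0, 0.967, 0.255, -0.001]
wrist_force: [-2.5, -2.0, 1.9]
opening: 0.002
```

Call:
move_arm:
  increments:
    - {"tx":0.001,"ty":0,"tz":0,"turn":0}
    - {"tx":0.002,"ty":0,"tz":0,"turn":0}
    - {"tx":0.002,"ty":0,"tz":0,"turn":0}

```text
time_s: 5.97
eef_pos: [0.4841, 0.1455, 0.071]
eef_rot: [0.0, 0.967, 0.255, -0.002]
wrist_force: [-8.1, -5.3, 7.0]
opening: 0.0
```

Run:
```python
from h import *
o=get_obs();print(o['eef_pos'],o['wrist_force'],o['torque'])
for n in('wrist','scene','side'):
    p,d=viewer.camera(n); 
    if n=='scene': p=cv2.resize(p[210:280,250:345],None,fx=8,fy=8)
    if n=='side': p=cv2.resize(p[150:250,190:330],None,fx=5,fy=5)
    cv2.imwrite(f'pics/{n}5.png',p[:,:,::-1])
```

```text
[0.48407308 0.14550258 0.0709597 ] [-8.13400226 -5.34400616  6.9823359 ] [-0.79620755  1.21218695 -0.00623542]
```

View pics/wrist5.png

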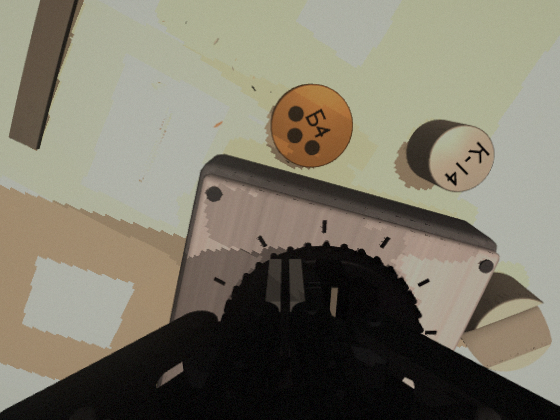

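View pics/scene5.png

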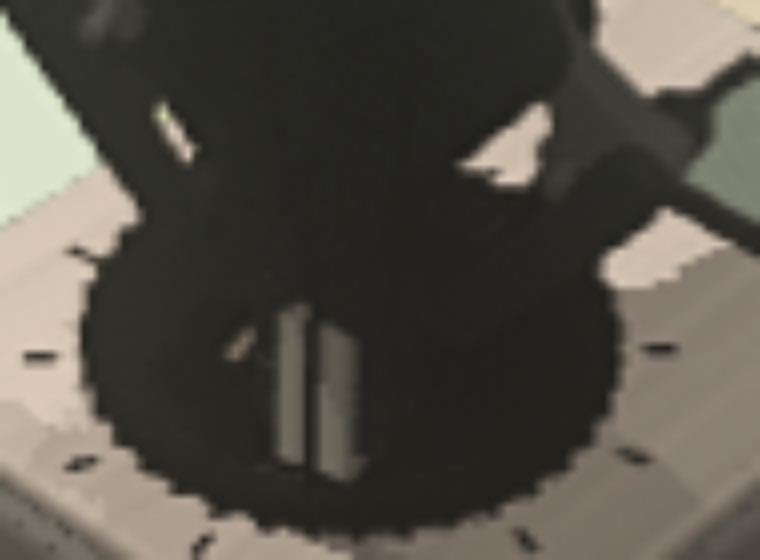

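View pics/side5.png

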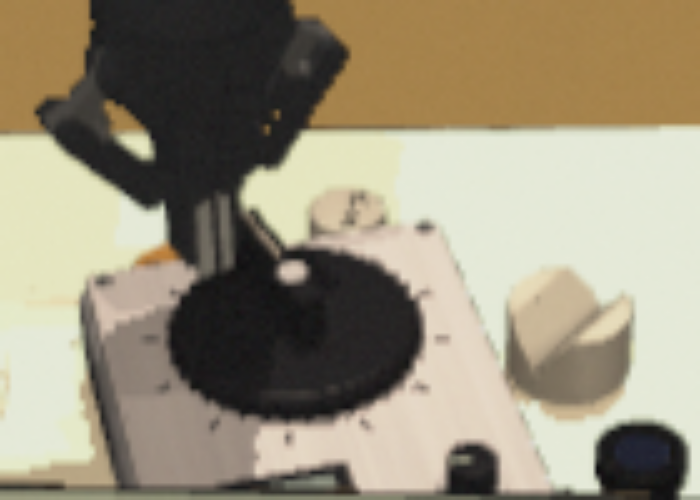

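Contact came with a strong upward force, so the sloping back of the finger is riding on the bar's top edge. I'll back off, raise 7 mm so that only the tip engages, and approach again.

Call:
move_arm:
  increments:
    - {"tx":-0.003,"ty":0,"tz":0,"turn":0}
    - {"tx":-0.006,"ty":0,"tz":0,"turn":0}
    - {"tx":-0.006,"ty":0,"tz":-0.004,"turn":0}
    - {"tx":-0.006,"ty":0,"tz":-0.007,"turn":0}
    - {"tx":-0.003,"ty":0,"tz":-0.007,"turn":0}
    - {"tx":-0.001,"ty":0,"tz":-0.007,"turn":0}
    - {"tx":0,"ty":0,"tz":-0.007,"turn":0}
    - {"tx":0,"ty":0,"tz":-0.007,"turn":0}

```text
time_s: 6.78
eef_pos: [0.4855, 0.1459, 0.0786]
eef_rot: [0.0, 0.967, 0.255, -0.001]
wrist_force: [-5.5, -3.7, 8.2]
opening: 0.001
```

Call:
move_arm:
  increments:
    - {"tx":0.001,"ty":0,"tz":0,"turn":0}
    - {"tx":0.002,"ty":0,"tz":0,"turn":0}
    - {"tx":0.002,"ty":0,"tz":0,"turn":0}

```text
time_s: 7.03
eef_pos: [0.4864, 0.1465, 0.0785]
eef_rot: [0.0, 0.967, 0.255, -0.002]
wrist_force: [-8.3, -4.8, 9.6]
opening: -0.003
```

The force is still mostly upward, so the finger backs aren't a clean pushing surface. I'll switch to straddling the bar with the jaws part-open and pushing with the flat inner pad face. First I'll retreat and lift.

Call:
move_arm:
  increments:
    - {"tx":-0.004,"ty":0,"tz":0,"turn":0}
    - {"tx":-0.01,"ty":0,"tz":0,"turn":0}
    - {"tx":-0.01,"ty":0,"tz":-0.02,"turn":0}
    - {"tx":-0.01,"ty":0,"tz":-0.04,"turn":0}
    - {"tx":-0.01,"ty":0,"tz":-0.05,"turn":0}
    - {"tx":-0.01,"ty":0,"tz":-0.05,"turn":0}
    - {"tx":-0.01,"ty":0,"tz":-0.05,"turn":0}
    - {"tx":-0.01,"ty":0,"tz":-0.05,"turn":0}
  gripper: 0.47

```text
time_s: 7.7
eef_pos: [0.4784, 0.1423, 0.1273]
eef_rot: [-0.0, 0.967, 0.255, -0.001]
wrist_force: [0.8, -1.2, 0.5]
opening: 0.472
```

Run:
```python
from h import *
o=get_obs();print(o['eef_pos'],o['wrist_force'],o['opening'])
for n in('wrist','side'):
    p,d=viewer.camera(n); 
    if n=='side': p=cv2.resize(p[130:250,190:350],None,fx=5,fy=5)
    cv2.imwrite(f'pics/{n}6.png',p[:,:,::-1])
```

```text
[0.47836137 0.1422962  0.12732242] [ 0.79043616 -1.17015438  0.51352611] 0.4718034853514692
```

View pics/wrist6.png

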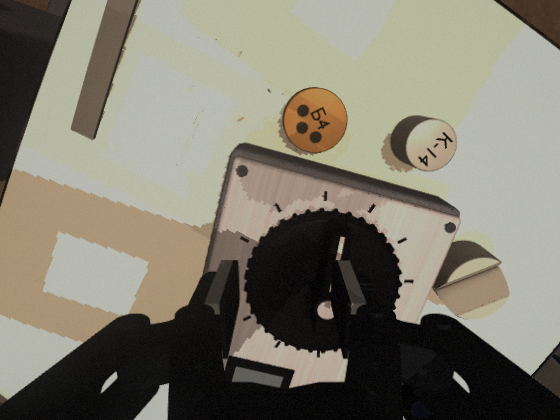

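View pics/side6.png

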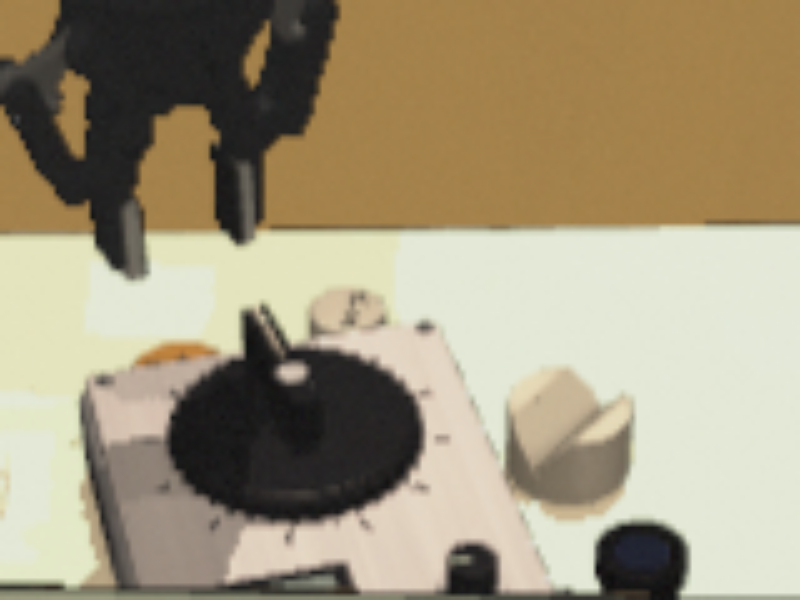

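```bash
cat > dial.py <<'E'
from h import *
def look(tag, cen=(.52,.118)):
    c=viewer.get_calibration('wrist'); o=get_obs(); p,d=viewer.camera('wrist'); cv2.imwrite(f'pics/{tag}.png',p[:,:,::-1])
    g=p.max(2); P=plane(c,np.array([(u,v) for v in range(420) for u in range(560)]),.087).reshape(420,560,3)
    r=np.hypot(P[...,0]-cen[0],P[...,1]-cen[1])
    m=((g>95)&(r<.047)).astype(np.uint8); N,L,S,C=cv2.connectedComponentsWithStats(m)
    for i in range(1,N):
        if S[i,4]>15:
            W=P[L==i][:,:2]; vx,vy,x0,y0=cv2.fitLine(W.astype(np.float32),cv2.DIST_L2,0,.01,.01).ravel()
            print(S[i],W.mean(0).round(4),'dir',round(float(np.degrees(np.arctan2(vy,vx))),1),'from centre',np.degrees(np.arctan2(W[:,1].mean()-cen[1],W[:,0].mean()-cen[0])).round(1))
E
python3 -c "
from dial import *
look('w7')
c=viewer.get_calibration('scene'); p,d=viewer.camera('scene'); cv2.imwrite('pics/scene7.png',cv2.resize(p[180:330,200:400],None,fx=4,fy=4)[:,:,::-1])"
```

```text
[337 237   8  23 104] [0.506  0.1543] dir -68.6 from centre 111.1
[393 274  16  48 420] [0.5552 0.1433] dir -57.1 from centre 35.8
[318 302  16  18 222] [0.5195 0.1165] dir -46.5 from centre -109.3
[ 247  304  101   71 2089] [0.5209 0.0826] dir 1.2 from centre -88.6
```

View pics/scene7.png

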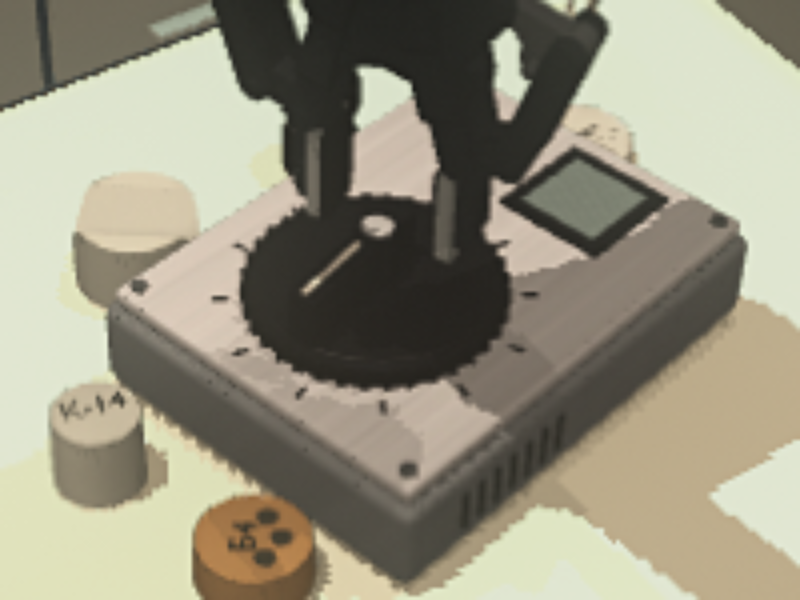

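The box hasn't moved. The closed-finger nudges left the dial about 8° forward, with the bar now at about 111°. I'll straddle the bar along that direction.

Call:
move_arm:
  increments:
    - {"tx":0.012,"ty":0,"tz":0,"turn":4}
    - {"tx":0.024,"ty":0.001,"tz":0,"turn":8}
    - {"tx":0.03,"ty":0.002,"tz":0.005,"turn":8.5}
    - {"tx":0.03,"ty":0.002,"tz":0.015,"turn":8.5}
    - {"tx":0.03,"ty":0.002,"tz":0.025,"turn":8.5}
    - {"tx":0.03,"ty":0.002,"tz":0.035,"turn":8.5}
    - {"tx":0.03,"ty":0.002,"tz":0.045,"turn":8.5}
    - {"tx":0.03,"ty":0.002,"tz":0.053,"turn":8.5}
    - {"tx":0.03,"ty":0.002,"tz":0.059,"turn":8.5}
    - {"tx":0.03,"ty":0.002,"tz":0.059,"turn":8.5}
    - {"tx":0.03,"ty":0.002,"tz":0.059,"turn":8.5}

```text
time_s: 8.82
eef_pos: [0.5057, 0.1552, 0.0689]
eef_rot: [-0.0, 0.983, 0.182, -0.0]
wrist_force: [0.7, -0.2, 0.1]
opening: 0.47
```

Run:
```python
from h import *
o=get_obs();print(o['eef_pos'],o['wrist_force'],o['opening'])
for n in('wrist','side'):
    p,d=viewer.camera(n); 
    if n=='side': p=cv2.resize(p[130:250,190:350],None,fx=5,fy=5)
    cv2.imwrite(f'pics/{n}8.png',p[:,:,::-1])
```

```text
[0.50571019 0.15523651 0.06891222] [ 0.73500393 -0.16274499  0.08155878] 0.469898699326979
```

View pics/wrist8.png

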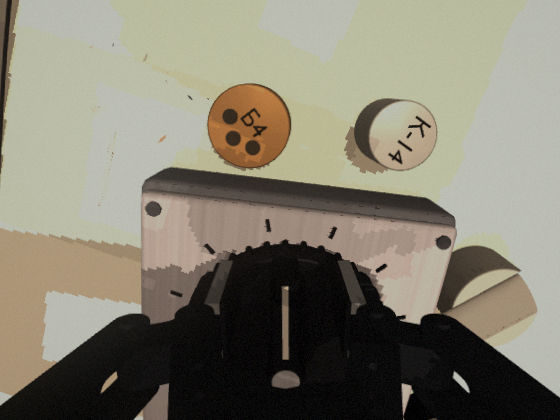

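View pics/side8.png

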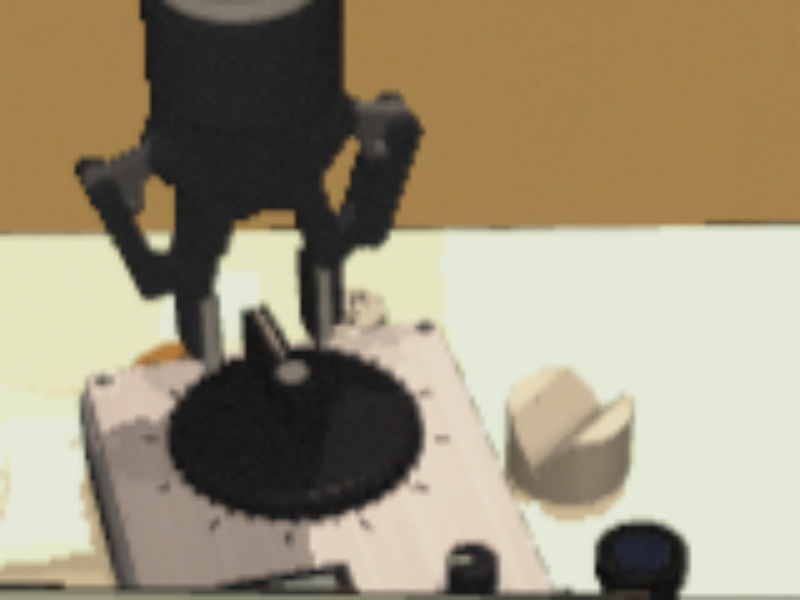

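The jaws are centred on the bar: line at column 286, pads at columns 222 and 350, and no force. Now I'll bring the trailing pad against the bar and turn about the dial axis through the first click.

Call:
move_arm:
  increments:
    - {"tx":0.005,"ty":0,"tz":0,"turn":0}
    - {"tx":0.009,"ty":0,"tz":0,"turn":0}
    - {"tx":0.012,"ty":0,"tz":0,"turn":0}
    - {"tx":0.014,"ty":0,"tz":0,"turn":0}
    - {"tx":0.0154,"ty":0.0005,"tz":0,"turn":2}
    - {"tx":0.0168,"ty":0.001,"tz":0,"turn":4}
    - {"tx":0.0181,"ty":0.0017,"tz":0,"turn":6}
    - {"tx":0.0194,"ty":0.0023,"tz":0,"turn":8}
    - {"tx":0.0207,"ty":0.003,"tz":0,"turn":10}
    - {"tx":0.0207,"ty":0.003,"tz":0,"turn":10}
    - {"tx":0.0207,"ty":0.003,"tz":0,"turn":10}

```text
time_s: 9.83
eef_pos: [0.5267, 0.16, 0.0693]
eef_rot: [-0.0, 0.995, 0.096, 0.0]
wrist_force: [0.2, 1.0, -0.2]
opening: 0.471
```

```bash
python3 -c "
from dial import *
o=get_obs();print(o['eef_pos'],o['wrist_force'],o['opening'])
look('w9')"
```

```text
[0.52666037 0.16001541 0.06931899] [ 0.18324759  1.03555902 -0.15656317] 0.47101844011352584
[247 286   7  73 412] [0.515  0.1455] dir -79.3 from centre 100.4
[238 371  27  13 239] [0.5201 0.1195] dir 4.5 from centre 87.6
[151 384  18  36 389] [0.4827 0.0979] dir -88.1 from centre -151.6
```

View pics/w9.png

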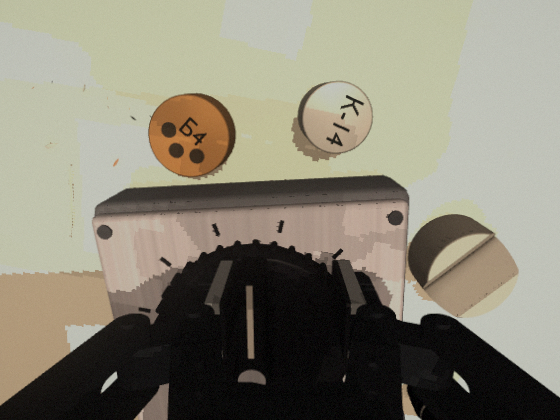

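Call:
move_arm:
  increments:
    - {"tx":0,"ty":0,"tz":0,"turn":0}
    - {"tx":0,"ty":0,"tz":0,"turn":0}
    - {"tx":0,"ty":0,"tz":0,"turn":0}

```text
time_s: 10.13
eef_pos: [0.5265, 0.16, 0.0693]
eef_rot: [-0.0, 0.995, 0.096, 0.0]
wrist_force: [0.4, 0.1, 0.7]
opening: 0.471
```

```bash
python3 -c "
from dial import *
look('w10')"
```

```text
[247 286   8  73 407] [0.515  0.1456] dir -79.5 from centre 100.2
[239 371  27  13 237] [0.5201 0.1194] dir 3.1 from centre 86.2
[151 384  18  36 380] [0.4825 0.098 ] dir -87.8 from centre -151.9
```

```bash
python3 -c "
from h import *
c=viewer.get_calibration('wrist')
for z,q in((.052,[(216,230),(281,227),(337,254),(165,261)]),(.087,[(250,286),(250,359),(252,376),(247,320),(253,320)])):
  W=plane(c,q,z)
  for w in W: print(z,w.round(4),np.degrees(np.arctan2(w[1]-.118,w[0]-.52)).round(1),np.hypot(w[1]-.118,w[0]-.52).round(4))
f=np.load('w1.npz');c={k:f[k] for k in('intrinsics','k1','origin','attitude')}
for w in plane(c,[(291,57),(325,67)],.052): print(np.degrees(np.arctan2(w[1]-.118,w[0]-.52)))
print(get_obs()['wrist_force'],get_obs()['torque'])
"
```

```text
0.052 [0.4914 0.1689 0.052 ] 119.3 0.0584
0.052 [0.5213 0.1763 0.052 ] 88.8 0.0583
0.052 [0.5504 0.1678 0.052 ] 58.7 0.0584
0.052 [0.469 0.148 0.052] 149.5 0.0592
0.087 [0.512  0.1625 0.087 ] 100.2 0.0452
0.087 [0.5176 0.1284 0.087 ] 103.2 0.0107
0.087 [0.5198 0.1198 0.087 ] 95.6 0.0018
0.087 [0.5133 0.1471 0.087 ] 103.0 0.0298
0.087 [0.5157 0.1475 0.087 ] 98.3 0.0299
117.99916344798991
87.46937823347645
[-0.79708526  0.45058393 -0.15549756] [0.04476435 0.01928567 0.00134487]
```

Call:
move_arm:
  increments:
    - {"tx":0.0014,"ty":0.0005,"tz":0,"turn":2}
    - {"tx":0.0028,"ty":0.0011,"tz":0,"turn":4}
    - {"tx":0.0028,"ty":0.0011,"tz":0,"turn":4}
    - {"tx":0.0028,"ty":0.0011,"tz":0,"turn":4}

```text
time_s: 10.52
eef_pos: [0.5295, 0.1594, 0.0693]
eef_rot: [-0.0, 0.998, 0.062, 0.0]
wrist_force: [0.3, -0.9, 0.6]
opening: 0.469
```

```bash
python3 -c "
from dial import *
print(get_obs()['wrist_force'])
look('w11')"
```

```text
[ 0.30267064 -0.88894612  0.58872269]
[247 286   8  73 414] [0.5171 0.146 ] dir -83.6 from centre 95.9
[239 371  26  13 236] [0.5202 0.1194] dir -1.1 from centre 82.1
[151 384  18  36 388] [0.4814 0.1004] dir 88.6 from centre -155.6
```

Call:
move_arm:
  increments:
    - {"tx":0.0014,"ty":0.0005,"tz":0,"turn":2}
    - {"tx":0.0028,"ty":0.0011,"tz":0,"turn":4}
    - {"tx":0.0028,"ty":0.0011,"tz":0,"turn":4}
    - {"tx":0.0028,"ty":0.0011,"tz":0,"turn":4}

```text
time_s: 10.9
eef_pos: [0.5323, 0.1586, 0.0693]
eef_rot: [-0.0, 1.0, 0.027, 0.0]
wrist_force: [-0.6, 0.2, -0.2]
opening: 0.469
```

```bash
python3 -c "
from dial import *
print(get_obs()['wrist_force'])
look('w12')"
```

```text
[-0.55694464  0.20121687 -0.20521537]
[248 286   7  73 418] [0.5194 0.1462] dir -88.2 from centre 91.3
[207 303  12   8  46] [0.504  0.1537] dir -26.9 from centre 114.1
[238 371  27  13 235] [0.5203 0.1194] dir -4.6 from centre 78.9
[151 384  18  36 393] [0.4802 0.1033] dir 84.5 from centre -159.7
```

View pics/w12.png

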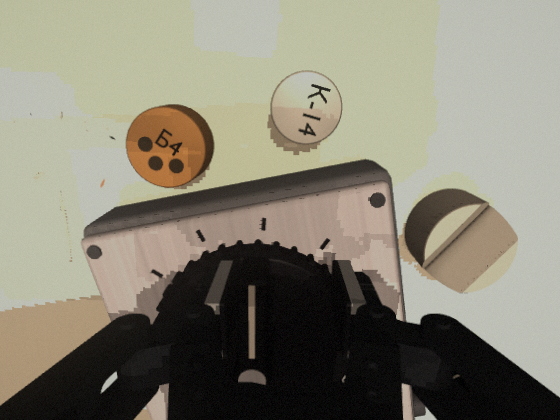

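Call:
move_arm:
  increments:
    - {"tx":0.0021,"ty":0.0008,"tz":0,"turn":3}
    - {"tx":0.0041,"ty":0.0017,"tz":0,"turn":6}
    - {"tx":0.0061,"ty":0.0027,"tz":0,"turn":9}
    - {"tx":0.0081,"ty":0.0038,"tz":0,"turn":12}
    - {"tx":0.0081,"ty":0.0038,"tz":0,"turn":12}
    - {"tx":0.0081,"ty":0.0038,"tz":0,"turn":12}

```text
time_s: 11.45
eef_pos: [0.5399, 0.1554, 0.0691]
eef_rot: [0.0, 0.997, -0.078, -0.001]
wrist_force: [-1.8, -0.1, 1.0]
opening: 0.471
```

```bash
python3 -c "
from dial import *
print(get_obs()['wrist_force'])
look('w13')"
```

```text
[-1.76118586 -0.12741805  0.95747425]
[245 286  10  73 424] [0.5242 0.1465] dir 82.1 from centre 81.6
[209 303  10   7  35] [0.5119 0.1564] dir -44.2 from centre 101.9
[240 371  27  13 229] [0.5207 0.1195] dir -16.8 from centre 65.0
[152 384  17  36 377] [0.4777 0.1121] dir 74.3 from centre -172.1
```

Call:
move_arm:
  increments:
    - {"tx":0.0021,"ty":0.0008,"tz":0,"turn":3}
    - {"tx":0.0041,"ty":0.0017,"tz":0,"turn":6}
    - {"tx":0.0061,"ty":0.0027,"tz":0,"turn":9}
    - {"tx":0.0081,"ty":0.0038,"tz":0,"turn":12}
    - {"tx":0.0081,"ty":0.0038,"tz":0,"turn":12}

```text
time_s: 11.92
eef_pos: [0.5483, 0.1501, 0.0693]
eef_rot: [-0.0, 0.983, -0.183, 0.0]
wrist_force: [-0.4, 0.1, 0.2]
opening: 0.474
```

```bash
python3 -c "
from dial import *
print(get_obs()['wrist_force'])
look('w14')"
```

```text
[-0.41163965  0.12206532  0.21111358]
[246 286   8  73 433] [0.5311 0.1449] dir 68.2 from centre 67.5
[214 303   5   9  28] [0.5216 0.1561] dir 81.2 from centre 87.6
[238 371  26  13 218] [0.5209 0.1193] dir -27.9 from centre 56.2
[150 384  19  36 406] [0.4778 0.1202] dir 60.4 from centre 177.0
```

View pics/w14.png

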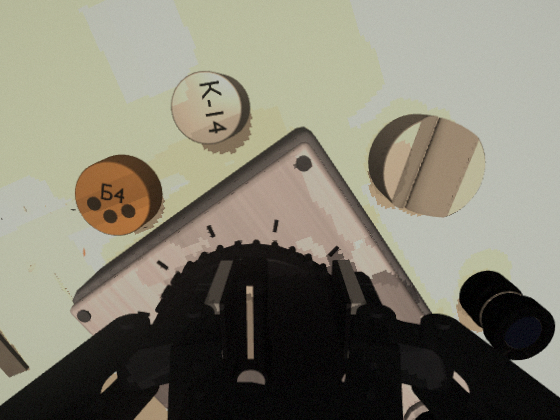

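Call:
move_arm:
  increments:
    - {"tx":0.0021,"ty":0.0008,"tz":0,"turn":3}
    - {"tx":0.0041,"ty":0.0017,"tz":0,"turn":6}
    - {"tx":0.0061,"ty":0.0027,"tz":0,"turn":9}
    - {"tx":0.0081,"ty":0.0038,"tz":0,"turn":12}
    - {"tx":0.01,"ty":0.005,"tz":0,"turn":15}
    - {"tx":0.0118,"ty":0.0063,"tz":0,"turn":18}
    - {"tx":0.0118,"ty":0.0063,"tz":0,"turn":18}

```text
time_s: 12.55
eef_pos: [0.556, 0.1406, 0.0692]
eef_rot: [-0.0, 0.943, -0.334, -0.001]
wrist_force: [-1.7, 0.3, -0.5]
opening: 0.466
```

```bash
python3 -c "
from dial import *
o=get_obs();print(o['wrist_force'],o['q'].round(2))
look('w15')"
```

```text
[-1.6503353   0.32288701 -0.5356632 ] [0.04 0.37 1.72 0.   1.04 0.72]
[245 286  10  73 408] [0.5379 0.1403] dir 51.8 from centre 51.2
[240 371  27  13 228] [0.5213 0.1189] dir -47.4 from centre 33.8
[152 383  17  37 387] [0.4806 0.1342] dir 43.9 from centre 157.7
```

Call:
move_arm:
  increments:
    - {"tx":0.0021,"ty":0.0008,"tz":0,"turn":3}
    - {"tx":0.0041,"ty":0.0017,"tz":0,"turn":6}
    - {"tx":0.0061,"ty":0.0027,"tz":0,"turn":9}
    - {"tx":0.0081,"ty":0.0038,"tz":0,"turn":12}
    - {"tx":0.01,"ty":0.005,"tz":0,"turn":15}
    - {"tx":0.0118,"ty":0.0063,"tz":0,"turn":18}
    - {"tx":0.0118,"ty":0.0063,"tz":0,"turn":18}

```text
time_s: 13.18
eef_pos: [0.5625, 0.1274, 0.0694]
eef_rot: [-0.0, 0.879, -0.477, 0.001]
wrist_force: [0.0, -0.1, -0.5]
opening: 0.472
```

```bash
python3 -c "
from dial import *
o=get_obs();print(o['wrist_force'])
look('w16')"
```

```text
[ 0.02790577 -0.14191307 -0.50530844]
[248 288   8  72 396] [0.5447 0.1317] dir 29.6 from centre 29.0
[236 371  27  13 241] [0.5216 0.1188] dir -60.8 from centre 27.5
[149 383  20  37 459] [0.4877 0.1446] dir 23.1 from centre 140.5
```

View pics/w16.png

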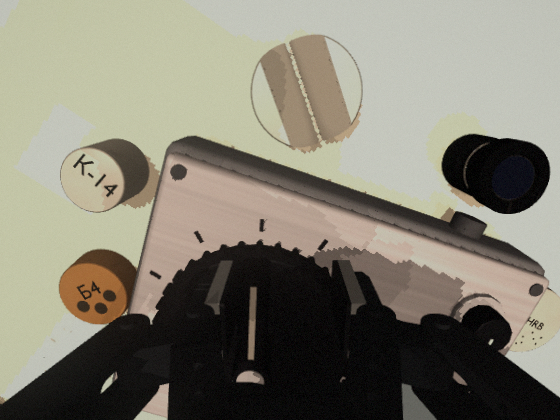

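Call:
move_arm:
  increments:
    - {"tx":0.0021,"ty":0.0008,"tz":0,"turn":3}
    - {"tx":0.0041,"ty":0.0017,"tz":0,"turn":6}
    - {"tx":0.0061,"ty":0.0027,"tz":0,"turn":9}
    - {"tx":0.0081,"ty":0.0038,"tz":0,"turn":12}
    - {"tx":0.01,"ty":0.005,"tz":0,"turn":15}
    - {"tx":0.0118,"ty":0.0063,"tz":0,"turn":18}
    - {"tx":0.0118,"ty":0.0063,"tz":0,"turn":18}

```text
time_s: 13.82
eef_pos: [0.5632, 0.1148, 0.0694]
eef_rot: [-0.0, 0.794, -0.608, 0.0]
wrist_force: [-0.8, -0.2, 0.2]
opening: 0.467
```

```bash
python3 -c "
from dial import *
o=get_obs();print(o['wrist_force'])
look('w17')"
```

```text
[-0.82835876 -0.19821068  0.17959097]
[247 287   8  73 419] [0.5475 0.1249] dir 14.6 from centre 14.1
[238 371  28  14 267] [0.5218 0.1179] dir -83.6 from centre -3.2
[151 383  18  37 430] [0.4978 0.1539] dir 6.3 from centre 121.7
```

View pics/w17.png

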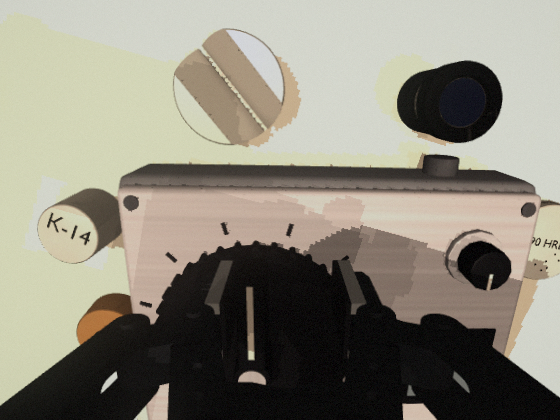

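Call:
move_arm:
  increments:
    - {"tx":0.0014,"ty":0.0005,"tz":0,"turn":2}
    - {"tx":0.0028,"ty":0.0011,"tz":0,"turn":4}
    - {"tx":0.0041,"ty":0.0017,"tz":0,"turn":6}
    - {"tx":0.0054,"ty":0.0023,"tz":0,"turn":8}
    - {"tx":0.0054,"ty":0.0023,"tz":0,"turn":8}
    - {"tx":0.0054,"ty":0.0023,"tz":0,"turn":8}

```text
time_s: 14.37
eef_pos: [0.5626, 0.1085, 0.0694]
eef_rot: [-0.0, 0.75, -0.661, 0.0]
wrist_force: [-0.1, 0.0, -0.3]
opening: 0.474
```

```bash
python3 -c "
from dial import *
o=get_obs();print(o['wrist_force'])
look('w18')"
```

```text
[-0.05592474  0.04230377 -0.3478253 ]
[247 288   7  73 403] [0.5476 0.1205] dir 5.6 from centre 5.2
[237 372  28  13 246] [0.5219 0.1177] dir 88.9 from centre -8.6
[150 383  19  37 449] [0.5029 0.1563] dir -2.2 from centre 114.0
```

Call:
move_arm:
  increments:
    - {"tx":0.0014,"ty":0.0005,"tz":0,"turn":2}
    - {"tx":0.0028,"ty":0.0011,"tz":0,"turn":4}
    - {"tx":0.0028,"ty":0.0011,"tz":0,"turn":4}
    - {"tx":0.0028,"ty":0.0011,"tz":0,"turn":4}

```text
time_s: 14.75
eef_pos: [0.5617, 0.1056, 0.0693]
eef_rot: [-0.0, 0.726, -0.688, 0.0]
wrist_force: [-0.6, 0.3, 0.8]
opening: 0.466
```

```bash
python3 -c "
from dial import *
o=get_obs();print(o['wrist_force'])
look('w19')"
```

```text
[-0.62637952  0.28445208  0.82027917]
[249 288   9  73 421] [0.5483 0.1174] dir -0.7 from centre -1.2
[237 371  28  14 255] [0.5219 0.1176] dir 85.5 from centre -12.6
[150 383  19  37 442] [0.5056 0.1575] dir -6.0 from centre 110.0
```

View pics/w19.png

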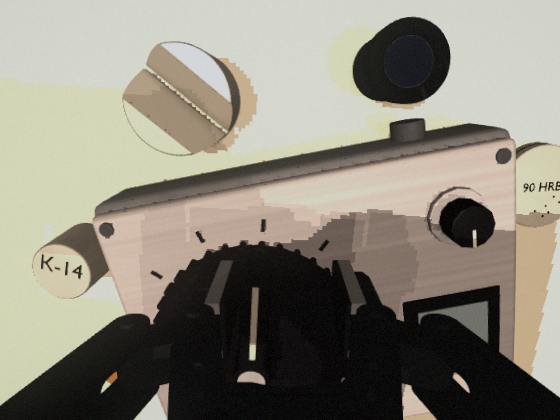

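The bar now reads about -1° and tilts away from the pad, so it has dropped into the fourth stop. I'll centre the jaws and lift straight out.

Call:
move_arm:
  increments:
    - {"tx":-0.004,"ty":0,"tz":0,"turn":0}
    - {"tx":-0.009,"ty":0,"tz":0,"turn":0}
    - {"tx":-0.012,"ty":0,"tz":0,"turn":0}
    - {"tx":-0.012,"ty":0,"tz":-0.01,"turn":0}
    - {"tx":-0.012,"ty":0,"tz":-0.03,"turn":0}
    - {"tx":-0.012,"ty":0,"tz":-0.06,"turn":0}
    - {"tx":-0.012,"ty":0.01,"tz":-0.09,"turn":0}
    - {"tx":-0.012,"ty":0.03,"tz":-0.12,"turn":0}
    - {"tx":-0.012,"ty":0.055,"tz":-0.15,"turn":0}
    - {"tx":-0.012,"ty":0.08,"tz":-0.17,"turn":0}
    - {"tx":-0.012,"ty":0.08,"tz":-0.17,"turn":0}
    - {"tx":-0.012,"ty":0.08,"tz":-0.17,"turn":0}
    - {"tx":-0.012,"ty":0.08,"tz":-0.17,"turn":0}

```text
time_s: 15.88
eef_pos: [0.4812, 0.1136, 0.2395]
eef_rot: [-0.0, 0.726, -0.688, 0.0]
wrist_force: [0.9, 0.2, -0.5]
opening: 0.469
```

```bash
python3 -c "
from dial import *
o=get_obs();print(o['eef_pos'],o['wrist_force'],o['time_s'])
look('w20')
p,d=viewer.camera('scene'); cv2.imwrite('pics/scene20.png',cv2.resize(p[180:330,200:400],None,fx=4,fy=4)[:,:,::-1])
a=np.load('scene.npz')['p']; df=cv2.absdiff(a,p).max(2)[180:330,200:400]; cv2.imwrite('pics/diff.png',cv2.resize(df,None,fx=4,fy=4))"
```

```text
[0.48119545 0.11360263 0.23953485] [ 0.90396731  0.17304271 -0.49541589] 15.8833
[282  86   6  45 157] [0.5494 0.1175] dir -0.9 from centre -1.0
[224 139   3   8  18] [0.5197 0.1643] dir 4.2 from centre 90.4
[275 138  15  15 178] [0.52   0.1179] dir 41.6 from centre -113.7
[225 149 110  52 489] [0.4855 0.1232] dir 83.1 from centre 171.5
```

View pics/w20.png

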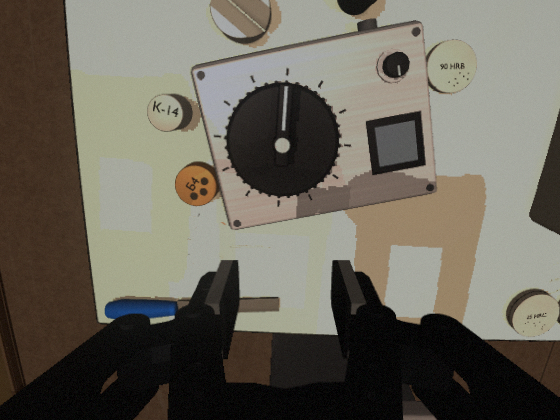

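View pics/scene20.png

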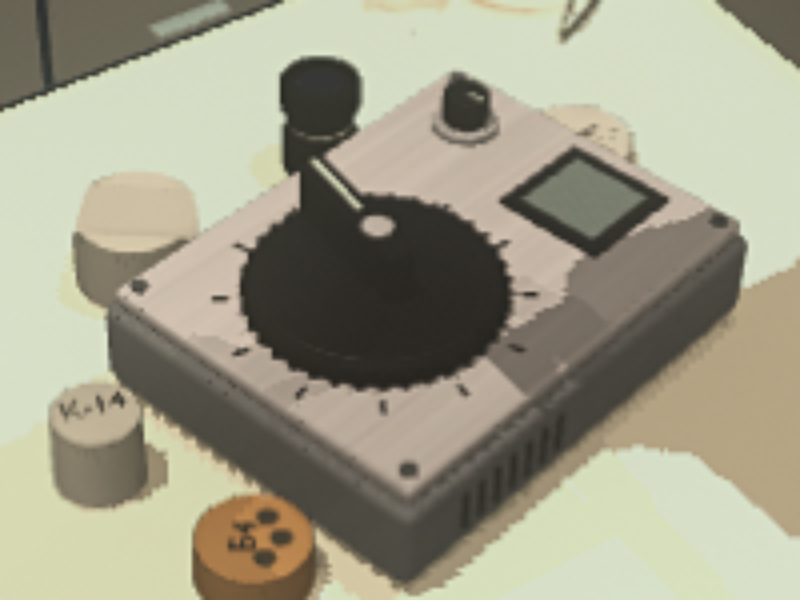

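The bar reads -1°, against 119.4° at the start: a turn of 120.4°, lined up with a tick. The box, knob and bystanders are where they were, and the hand is clear.

```bash
python3 -c "
from bench import workorder
print(workorder.hand_in())"
```

```text
the job is handed in; nothing more can be done
None
```

The dial is turned four clicks clockwise and resting in the fourth stop. The hand is clear, and the job was handed in at about 16 s of the 42 s allowed.

**What I did:** I set the jaws part-open on either side of the dial's bar. Then I pushed with the inner face of the trailing fingertip pad, following an arc about the dial axis, and checked the bar angle with the wrist camera along the way.

**What didn't work first:** I started with the fingers shut and pushed with their backs, but the slope of the fingers rode on the bar's top edge. That gave about 7–10 N upward and moved the dial only about 8° forward, so I backed off and changed method. In clicks 1 and 2 I saw no free snap forward: the dial stayed against the pad past half way, so I kept pushing. I saw it move ahead of the pad by a few degrees only at stops 3 and 4.

**Last checks, after lifting clear:**
- **Dial:** the bar went from 119.4° to -1.0°, a turn of about 120.4°, and lines up with a tick.
- **Dial centre:** it reads (0.520, 0.118), the same as before the turn.
- **Box, small knob and bystanders:** in the scene camera, everything in view looks unmoved compared with the start. I judged this by eye and did not measure it, apart from the dial centre.
- **Wrist force:** about 1 N, which is noise.

No final check failed or disagreed.

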